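# True both faces of a whetstone on a lapping plate

### The arm

A 6-joint arm with a two-finger parallel gripper is mounted at the origin on the work surface. World frame = base frame: x ahead of the robot, y to its left, z up, the work surface at z = 0. Lengths are in m, angles in degrees, forces in N, time in s.
With the tool pointing down it reaches from about 0.4 to 0.825 m from the base axis. Payload 7 kg.
Tool frame: the origin (TCP) lies at the very end of the fingers, on their centre line; the grasp point (between the pads) lies 19 mm behind it; z points along the fingers, y is the line along which they close (so a half turn about z gives the same grasp; the last joint's range is limited). The gripper opens to 88 mm and grips with 3 to 60 N. Pads are 19 mm wide; open, the fingers measure 130 mm over their backs; the gripper's body (78 mm by 193 mm) begins 47 mm behind the grasp point.
Start: joints at [-54.425, 20.546, 0.682, 0, -70.136, -16.507], TCP at [0.22, -0.638, 0.227] pointing down, gripper open.
Joint ranges: [-176.03, 176.03], [-82.01, 121.73], [-58.28, 71.71], [-173.87, 95.51], [-174.79, -0.11], [-173.66, 173.66]. Speed limits (degrees/s): [136.94, 136.94, 172.46, 180, 180, 180].

### API

Orientations are given as [roll, pitch, yaw] about the fixed x, y, z axes, in that order (R = Rz(yaw) Ry(pitch) Rx(roll)).
In Python, from plant import get_state, imaging, r, finder gives the robot as it stands.
- The arm moves only by the shell command python3 -m handwheel 'ROWS' [FORCE]. ROWS is JSON, a list of rows, each a list of 5 numbers: the closure, from 0 (fully open) to 1 (shut), then the shift along the world's x, y, z in cm, then the turn about the world's z in degrees. A call has 1 to 8 rows; each row is the pose to reach, as a shift and turn from the pose commanded when the call began; what a row does not reach only later rows make up. A row lasts 1/8 s, in which the tool goes at most 62.5 mm and 10.7 degrees, less where a joint would pass 70% of its speed; a pose out of reach is approached as far as the arm can. A call with a gripper value outside its range is refused whole. The fingers move at their own pace and stop on an object; FORCE is the grip in N (left out, the last holds). Time passes only in rows, so rows that repeat a pose let the fingers close. It gives the time, the measured TCP pose, the force, the opening and the grip force at its end, in the units of the state.
- get_state(): the state, without advancing time (a new reading comes with each control period).
- imaging.capture(name): name is "side" or "top" or "wrist"; returns (picture, depth): 480x640x3 uint8, red, green, blue; 480x640 float32, m along the optical axis (not along the pixel's ray), 0 where there is no reading.
- imaging.get_calibration(name): a dict with "fx", "fy", "cx", "cy" (pixels), "rvec" (rotation vector, rad) and "tvec" (3), from world to camera coordinates, as OpenCV has them; the wrist camera has in their place "hand_eye" (4x4, takes a point from camera to tool coordinates, whose origin is the TCP and whose axes are the flange's). Camera axes: x right, y down, z forward; pixel columns grow to the right and rows downward; lengths in m; the calibration is good to about 2 mm. A picture is of the moment at which its call begins: read the wrist's pose just before it. get_calibration takes no time and is no camera call.
- r.close_job(): hands the job in; it is judged then, once.
Trained networks look in the newest picture that a camera, given by its name, has taken for a name from the list of things; names that differ only in an ending like _2 or _b are one class to them, and where a whole thing is asked for, a point or a joint stands for the part that bears it (a point fixed in the world has none). Each returns a list of dicts, best first, with "p" (0 to 1); they miss things now and then, are a little off and sometimes report something else, mostly with a low value. They report only what shows in the picture. A call takes as long as a camera call.
- finder.cut_out(camera, query): "region" (480x640 bool, what is visible of it) and "pixel" ([column, row] in pixels, amid what is visible of it).
The state is a dict: "time_s": time; "joints": joint angles; "qd": joint speeds; "joint_torque": joint torques, N m; "tcp_pos": TCP position; "eef_rot": TCP orientation; "contact_force": force on the tool from outside, world axes, zero at the start; "moment": the same for the moment, N m; "gripper_width": finger opening in m; "gripper_force": force on a finger pad.
Only numpy, scipy, OpenCV 4.12 (cv2) and the standard library are available. Lean on these libraries where they do the work, as an engineer would, in place of code of your own. Each camera call takes 0.05 s, during which the arm holds its last target. There are 200 camera calls.

### The job

True both faces of the whetstone on the diamond lapping plate, dark coarse face first, then turn the stone over and do the cream fine face: for each face lay the stone flat and lengthwise on the plate, its end level with the plate's red-knob end, and slide it flat along the plate in one pass until its other end is level with the plate's plain end. Then put the stone back on its wooden base, flat between the two rubber lips with the dark face up, and let go. The stone is brittle, so never drop it, bang it or let it topple, and leave the jar, the tumbler and the knife where they are.

Things in the scene. Friction and masses are not known exactly. Their poses are not given: they have to be found in the camera images.
- stone: Two-sided whetstone, a plain block 150 mm long (its x) x 55 mm wide (its y) x 30 mm thick (its z), about 0.55 kg (0.47 to 0.63), loose. Origin at the block's centre. +z is the cream (fine) face, -z the dark grey (coarse) face. It starts lying on the wooden base, cream face up. It can stand by itself on its 55 x 30 mm end on the bench; the bench midway between plate and base is free.
- plate: Diamond lapping plate, dark grey steel with a grid of bright dots, 254 mm long (x) x 102 mm wide (y), clamped in a low holder of black rubber and steel that is fixed to the bench. Origin on the bench under the plate's centre, z up. -x is the end with the red clamp knob (28 mm wide, reaching out to x = -170 mm), +x the plain end. Nothing of holder or knob stands above the plate's flat top.
- plate_top (a point): Centre of the lapping plate's top face, 34 mm above the bench; axes as plate. The plate's ends are at x = -127 (knob end) and +127 mm (plain end). With its end level with the plate's knob end the stone's centre is at x = -52 mm, with its end level with the plain end at x = +52 mm.
- base: Light-wood stone base, 200 mm long (x) x 76 mm wide (y), fixed to the bench. Origin on the bench under its centre, z up. Its flat seat is 22 mm above the bench; across each end stands a black rubber lip 8 mm high, 70 mm wide (along y); the lips' inner faces are 160 mm apart (5 mm play at each end of the stone). The long sides have no lip.
- base_seat (a point): Centre of the base's seat between the lips, on the wood 22 mm above the bench; axes as base. The stone lies with its centre 15 mm above this point, its length along x, either way round.
- jar: Glass clip-top jar with a red seal, 78 mm diameter (92 mm over its wire clip), 93 mm high, standing beyond the work area; origin at the centre of its underside. Leave it alone.
- tumbler: Glass tumbler, 76 mm diameter, 80 mm high, standing beyond the work area; origin at the centre of its underside. Leave it alone.
- knife: Chef's knife, 330 mm long, black handle, lying on the fixed 12 mm thick red chopping board beyond the work area; origin under the middle of it, near where the blade meets the handle. Leave it alone.

How it is judged (in metres and radians):
On the way, in this order (a step that is already met when the one before it is completed fails the run):
1. dark face flat on the plate, the stone level with the plate's knob end (x of stone in the frame of plate_top below -0.04 m and y of stone in the frame of plate_top between -0.023 and 0.023 m and z of stone in the frame of plate_top between 0.012 and 0.0185 m and angle between the x axis of stone and the x axis of plate, either way round below 0.17 rad and contact force between stone and plate above 2 N and angle between stone's own z axis and vertical below 0.045 rad), for 0.1 s.
2. sliding over the middle of the plate, dark face flat on it (x of stone in the frame of plate_top between -0.016 and 0.016 m and y of stone in the frame of plate_top between -0.023 and 0.023 m and z of stone in the frame of plate_top between 0.012 and 0.0185 m and angle between the x axis of stone and the x axis of plate, either way round below 0.17 rad and contact force between stone and plate above 2 N and angle between stone's own z axis and vertical below 0.045 rad), for 0.04 s.
3. dark face still flat on the plate, the stone level with the plate's plain end (x of stone in the frame of plate_top above 0.04 m and y of stone in the frame of plate_top between -0.023 and 0.023 m and z of stone in the frame of plate_top between 0.012 and 0.0185 m and angle between the x axis of stone and the x axis of plate, either way round below 0.17 rad and contact force between stone and plate above 2 N and angle between stone's own z axis and vertical below 0.045 rad), for 0.1 s.
4. cream face flat on the plate, the stone level with the plate's knob end (x of stone in the frame of plate_top below -0.04 m and y of stone in the frame of plate_top between -0.023 and 0.023 m and z of stone in the frame of plate_top between 0.012 and 0.0185 m and angle between the x axis of stone and the x axis of plate, either way round below 0.17 rad and contact force between stone and plate above 2 N and angle between stone's own z axis and vertical above 3.09659 rad), for 0.1 s.
5. sliding over the middle of the plate, cream face flat on it (x of stone in the frame of plate_top between -0.016 and 0.016 m and y of stone in the frame of plate_top between -0.023 and 0.023 m and z of stone in the frame of plate_top between 0.012 and 0.0185 m and angle between the x axis of stone and the x axis of plate, either way round below 0.17 rad and contact force between stone and plate above 2 N and angle between stone's own z axis and vertical above 3.09659 rad), for 0.04 s.
6. cream face still flat on the plate, the stone level with the plate's plain end (x of stone in the frame of plate_top above 0.04 m and y of stone in the frame of plate_top between -0.023 and 0.023 m and z of stone in the frame of plate_top between 0.012 and 0.0185 m and angle between the x axis of stone and the x axis of plate, either way round below 0.17 rad and contact force between stone and plate above 2 N and angle between stone's own z axis and vertical above 3.09659 rad), for 0.1 s.
At the end, for the whole second after the job is handed in: The stone, both faces passed in order, lies released and at rest on the wooden base between its lips: dark face up, flat within 2.5 degrees and down on the wood (not riding on a lip), centre within 9 mm lengthwise and 15 mm sideways of the seat's centre (x of stone in the frame of base_seat between -0.009 and 0.009 m and y of stone in the frame of base_seat between -0.015 and 0.015 m and z of stone in the frame of base_seat between 0.012 and 0.0185 m and angle between stone's own z axis and vertical above 3.09659 rad and linear speed of stone below 0.02 m/s); the robot touches nothing.
It fails at once if the stone is dropped or topples (it moves faster than 0.5 m/s while the fingers do not hold it) (linear speed of stone above 0.5 m/s and contact force between stone and the fingers below 0.3 N).
It fails at once if the stone is banged onto the plate or the base (contact over 150 N) (contact force between stone and plate above 150 N or contact force between stone and base above 150 N).
It fails at once if the jar, the tumbler or the knife is shifted by more than 30 mm (distance of any of jar, tumbler, knife from where it was at the start of the episode above 0.03 m).
It also fails if it takes over 72 s, if anything falls off the work surface, if the arm or the gripper's body presses on something with over 40 N, if the wrist force passes 120 N, or if a joint passes its speed limit or range.

## Working session

There is one attempt and no reset: what is moved stays moved. The work goes in short steps, Python scripts to look and compute and a shell command to move; the robot and the scene stay as the last step left them, time stands still between calls to the robot, and variables do not carry over. Pictures are saved under pics/ and viewed, at most 10 in all, crops included, and the job is handed in when it is done.

```bash
mkdir -p pics; cat > h.py <<'E'
import numpy as np,cv2
from plant import get_state, imaging, r, finder
def cloud(name):
    st=get_state(); p,d=imaging.capture(name); c=imaging.get_calibration(name)
    v,u=np.mgrid[:480,:640]; P=np.stack([(u-c["cx"])/c["fx"]*d,(v-c["cy"])/c["fy"]*d,d],-1)
    if "rvec" in c:
        R=cv2.Rodrigues(np.array(c["rvec"],float))[0]; W=(P-np.array(c["tvec"]).ravel())@R
    else:
        H=np.array(c["hand_eye"]); from scipy.spatial.transform import Rotation as Ro
        T=Ro.from_euler("xyz",st["eef_rot"],degrees=True).as_matrix()
        W=(P@H[:3,:3].T+H[:3,3])@T.T+np.array(st["tcp_pos"])
    W[d==0]=np.nan
    return p,W
def save(n,p): cv2.imwrite("pics/"+n,p[:,:,::-1])
def rect(W,m,zmin=-1,zmax=1):
    q=W[m]; q=q[np.isfinite(q).all(1)]; q=q[(q[:,2]>zmin)&(q[:,2]<zmax)]
    z=np.median(q[:,2]); t=q[abs(q[:,2]-z)<.006]
    c,s,a=cv2.minAreaRect((t[:,:2]*1000).astype(np.float32))
    if s[0]<s[1]: s=s[::-1]; a+=90
    return np.round(c,1),np.round(s,1),round((a+90)%180-90,1),round(z*1000,1),len(t)
E
python3 - <<'E'
from h import *
print(get_state())
for n in ["top","side"]:
    p,W=cloud(n); save(n+"0.png",p)
    for q in ["stone","plate","base","jar","tumbler","knife"]:
        for o in finder.cut_out(n,q)[:2]:
            print(n,q,round(o["p"],2),np.round(o["pixel"]),rect(W,o["region"]))
E
```

```text
{'time_s': 0.0, 'joints': array([-5.44246287e+01,  2.05922433e+01,  6.33281733e-01, -2.06371472e-02,
       -7.01362227e+01, -1.65063661e+01]), 'qd': array([-0.07791742,  0.01204017,  0.02971497, -0.0091688 , -0.02892022,
       -0.13739689]), 'joint_torque': array([-3.16729136e-03, -5.82723498e+01,  2.93035322e+01,  6.99691236e+00,
        6.65183121e-03, -1.39541976e-04]), 'tcp_pos': array([ 0.22033345, -0.63749964,  0.22560821]), 'eef_rot': array([ 1.79903226e+02, -8.44605219e-03, -1.60938016e+02]), 'contact_force': array([0.31578249, 0.15233991, 0.57467161]), 'moment': array([-0.05284502,  0.02040227,  0.01791511]), 'gripper_force': 0.0, 'gripper_width': 0.08761842307079996}
top stone 0.89 [484. 290.] (array([ 515.5, -251.4]), array([151.3,  55. ]), -86.2, np.float64(51.4), 3252)
top plate 0.91 [174. 289.] (array([527.5, 239. ]), array([305.8, 102.6]), -75.5, np.float64(33.7), 10169)
top base 0.62 [468. 274.] (array([ 519.2, -253.4]), array([200.4,  76.2]), -85.2, np.float64(22.3), 1655)
top jar 0.77 [368. 152.] (array([749.6, -70.1]), array([73.9, 71.1]), -1.3, np.float64(87.3),
[... 259 characters left out ...]
-252.7]), array([152.9,  56.5]), -86.3, np.float64(50.9), 4331)
side plate 0.78 [240. 212.] (array([527.3, 238.1]), array([309.2, 105.5]), -75.5, np.float64(32.6), 3636)
side base 0.77 [347. 426.] (array([ 518.5, -256. ]), array([200. ,  76.8]), -84.8, np.float64(20.8), 1953)
side jar 0.97 [418. 254.] (array([ 720.1, -115.8]), array([119.1,  76.4]), 54.9, np.float64(64.2), 424)
side tumbler 0.93 [453. 301.] (array([ 728.6, -193.6]), array([75.9, 69.8]), 71.7, np.float64(54.3), 687)
side tumbler 0.38 [332. 377.] (array([ 515. , -252.7]), array([152.9,  56.5]), -86.3, np.float64(50.9), 4363)
side knife 0.97 [340. 200.] (array([731.6, 223.5]), array([325.1,  44.1]), 89.0, np.float64(23.2), 922)
```

View pics/top0.png

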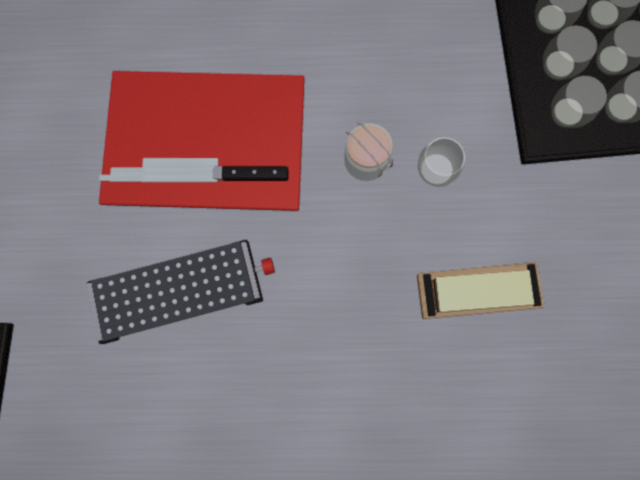

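```bash
python3 - <<'E'
from h import *
p,W=cloud("top")
for o in finder.cut_out("top","plate")[:1]:
    m=o["region"]; q=W[m]; c=p[m].astype(int)
    red=(c[:,0]>c[:,1]+50); print("red",np.nanmean(q[red],0),red.sum())
    k=~red&(abs(q[:,2]-.034)<.004); t=(q[k,:2]*1000).astype(np.float32)
    # plate body: erode knob by morphological opening
    mm=np.zeros((480,640),np.uint8); ys,xs=np.where(m); mm[ys[k],xs[k]]=1
    mm=cv2.morphologyEx(mm,cv2.MORPH_OPEN,np.ones((35,35)))
    print(rect(W,mm>0))
E
```

```text
red [0.56162822 0.09938804 0.02675912] 157
(array([0., 0.]), array([0., 0.]), 0.0, np.float64(nan), 0)
  return _methods._mean(a, axis=axis, dtype=dtype,
  ret = ret.dtype.type(ret / rcount)
```

```bash
python3 - <<'E'
from h import *
for n in ["top","side"]:
    p,W=cloud(n)
    o=finder.cut_out(n,"plate")[0]
    q=W[o["region"]]; q=q[np.isfinite(q).all(1)&(q[:,2]>.005)]
    a=np.radians(104.5)
    ref=np.array([.5275,.239])
    for it in range(3):
        u=np.array([np.cos(a),np.sin(a)]); v=np.array([-u[1],u[0]])
        s=(q[:,:2]-ref)@u; t=(q[:,:2]-ref)@v
        k=(abs(s)<.1)&(q[:,2]>.028)
        # long-edge fit
        b=np.arange(-.1,.1,.01); hi=[];lo=[]
        for x in b:
            kk=k&(s>=x)&(s<x+.01)
            if kk.sum()>20: hi.append([x,np.percentile(t[kk],98)]);lo.append([x,np.percentile(t[kk],2)])
        hi=np.array(hi);lo=np.array(lo)
        sl=(np.polyfit(*hi.T,1)[0]+np.polyfit(*lo.T,1)[0])/2; off=(np.median(hi[:,1])+np.median(lo[:,1]))/2
        a+=np.arctan(sl); ref=ref+off*v
    s=(q[:,:2]-ref)@u; t=(q[:,:2]-ref)@v
    print(n,np.degrees(a),ref,np.median(hi[:,1])-np.median(lo[:,1]))
    for lo_ in (-.045,.02):
        kk=(t>lo_)&(t<lo_+.025)
        h,e=np.histogram(s[kk],np.arange(-.18,.18,.004))
        z=[np.round(1000*np.median(q[kk&(s>=x)&(s<x+.004),2])) if c else 0 for x,c in zip(e,h)]
        print([(round(x*1000),int(c),float(zz)) for x,c,zz in zip(e,h,z) if c and abs(x)>.1])
E
```

```text
top 104.41031533476645 [0.52703896 0.23888078] 0.09781457013928774
[(-124, 34, 20.0), (-120, 42, 31.0), (-116, 35, 32.0), (-112, 39, 32.0), (-108, 37, 34.0), (-104, 36, 34.0), (100, 38, 34.0), (104, 35, 34.0), (108, 35, 34.0), (112, 37, 34.0), (116, 36, 34.0), (120, 34, 34.0), (124, 40, 34.0), (128, 33, 34.0), (132, 38, 34.0), (136, 36, 34.0), (140, 33, 34.0), (144, 32, 32.0), (148, 32, 32.0), (152, 1, 28.0)]
[(-124, 35, 20.0), (-120, 45, 32.0), (-116, 38, 32.0), (-112, 39, 33.0), (-108, 36, 34.0), (-104, 37, 33.0), (100, 41, 34.0), (104, 40, 34.0), (108, 34, 34.0), (112, 39, 34.0), (116, 36, 34.0), (120, 38, 34.0), (124, 37, 34.0), (128, 39, 34.0), (132, 37, 34.0), (136, 40, 34.0), (140, 32, 34.0), (144, 35, 33.0), (148, 39, 31.0), (152, 1, 30.0)]
side 104.21973890657056 [0.52542781 0.23846307] 0.09767757864664164
[(-128, 16, 17.0), (-124, 87, 17.0), (-120, 57, 27.0), (-116, 20, 32.0), (-112, 21, 32.0), (-108, 13, 33.0), (-104, 13, 33.0), (100, 9, 33.0), (104, 11, 33.0), (108, 12, 33.0), (112, 8, 33.0), (116, 9, 33.0), (120, 9, 33.0), (124, 8, 33.0), (128, 12, 33.0), (132, 9, 33.0), (136, 6, 33.0), (140, 8, 32.0), (144, 2, 32.0), (148, 5, 30.0), (152, 2, 29.0)]
[(-128, 18, 15.0), (-124, 120, 16.0), (-120, 59, 27.0), (-116, 17, 31.0), (-112, 28, 32.0), (-108, 16, 33.0), (-104, 20, 34.0), (100, 11, 33.0), (104, 15, 33.0), (108, 8, 33.0), (112, 10, 34.0), (116, 12, 33.0), (120, 16, 33.0), (124, 18, 16.0), (128, 15, 33.0), (132, 8, 34.0), (136, 14, 33.0), (140, 3, 33.0), (144, 5, 32.0), (148, 4, 31.0), (152, 1, 30.0)]
```

```bash
python3 - <<'E'
import cv2
a=cv2.imread("pics/side0.png"); cv2.imwrite("pics/s.png",a)
b=cv2.imread("pics/top0.png")[230:350,80:290]; cv2.imwrite("pics/platecrop.png",cv2.resize(b,None,fx=3.5,fy=3.5,interpolation=cv2.INTER_CUBIC))
E
```

```text
(no output)
```

View pics/platecrop.png

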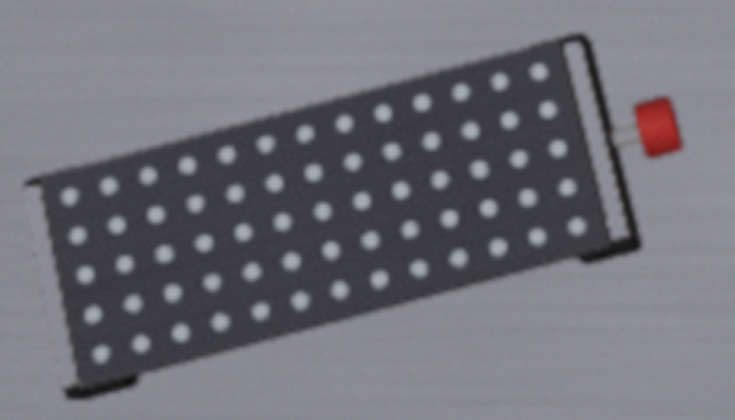

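```bash
python3 -m handwheel '[[0,29.5,38.5,-8,74.6],[0,29.5,38.5,-8,74.6],[0,29.5,38.5,-8,74.6],[0,29.5,38.5,-8,74.6],[0,29.5,38.5,-8,74.6],[0,29.5,38.5,-8,74.6],[0,29.5,38.5,-8,74.6],[0,29.5,38.5,-8,74.6]]' 30
python3 - <<'E'
from h import *
p,W=cloud("top"); print(W[288:294,168:176].reshape(-1,3).mean(0))
a=np.radians(104.35); c=W[288:294,168:176].reshape(-1,3).mean(0)[:2]; u=np.array([np.cos(a),np.sin(a)])
print(c-.052*u,c+.052*u)
p,W=cloud("wrist"); save("w1.png",p); print(get_state()["tcp_pos"],get_state()["eef_rot"])
for q in ("stone","base"):
    for o in finder.cut_out("wrist",q)[:1]: print(q,o["p"],rect(W,o["region"],0))
E
```

```text
time_s: 2.0
tcp_pos: [0.5168, -0.251, 0.1466]
eef_rot: [-180.0, -0.0, -86.1]
contact_force: [0.9, -0.3, -0.0]
gripper_width: 0.0879
gripper_force: 0.0
[0.52167862 0.25614196 0.03423397]
[0.53456654 0.20576437] [0.50879071 0.30651955]
[ 0.51793943 -0.24942443  0.14571694] [ 1.79985842e+02  1.63696577e-02 -8.60795725e+01]
stone 0.79 (array([ 514.3, -257. ]), array([136.6,  55.1]), -86.2, np.float64(51.0), 14867)
base 0.93 (array([ 518.3, -262.3]), array([180.1,  76.2]), -85.1, np.float64(21.4), 5462)
```

```bash
python3 -m handwheel '[[0,-0.3,-0.2,-5,0],[0,-0.3,-0.2,-9,0],[0,-0.3,-0.2,-11.8,0],[0,-0.3,-0.2,-11.8,0],[1,-0.3,-0.2,-11.8,0],[1,-0.3,-0.2,-11.8,0],[1,-0.3,-0.2,-11.8,0],[1,-0.3,-0.2,-11.8,0]]' 30
python3 -m handwheel '[[1,0,0,0,0],[1,0,0,0,0],[1,0,0,2,0],[1,0,0,5,0],[1,0,0,8,0],[1,0,0,8,0]]'
python3 - <<'E'
from h import *
p,W=cloud("top")
o=finder.cut_out("top","stone")[0]; print(o["p"],rect(W,o["region"]))
o=finder.cut_out("top","base")[0]; print(o["p"],rect(W,o["region"],0,.04))
p,W=cloud("side"); save("s1.png",p)
o=finder.cut_out("side","stone")[0]; print(o["p"],rect(W,o["region"]))
o=finder.cut_out("side","base")[0]; print(o["p"],rect(W,o["region"],0,.04))
E
```

```text
time_s: 3.2
tcp_pos: [0.5136, -0.2551, 0.0295]
eef_rot: [-179.9, -0.0, -86.3]
contact_force: [0.4, 0.2, 3.7]
gripper_width: 0.0552
gripper_force: 30.0
time_s: 3.95
tcp_pos: [0.5131, -0.2549, 0.1098]
eef_rot: [-179.9, -0.0, -86.3]
contact_force: [0.6, 0.1, -6.4]
gripper_width: 0.0549
gripper_force: 30.0
0.8 (array([ 499.5, -244.2]), array([74.4, 27.5]), -87.1, np.float64(131.8), 506)Traceback (most recent call last):
  File "<stdin>", line 4, in <module>
IndexError: list index out of range
```

```bash
python3 -m handwheel '[[1,0.3,5,0,1.3],[1,0.5,11,0,2.6],[1,0.8,17,0,4],[1,1.1,23,0,5.3],[1,1.3,29,0,6.6],[1,1.6,35,0,8],[1,1.8,40,0,9.3],[1,2.1,45.7,0,10.6]]'
python3 -m handwheel '[[1,0,0,-2,0],[1,0,0,-4,0],[1,0,0,-4.5,0],[1,0,0,-4.5,0]]'
python3 - <<'E'
from h import *
p,W=cloud("side"); save("s1.png",p)
o=finder.cut_out("side","base"); print([ (k["p"],rect(W,k["region"],0.005,.04)) for k in o])
p,W=cloud("top"); save("t1.png",p)
for q in ("stone","base"):
  for o in finder.cut_out("top",q)[:1]:
    k=W[o["region"]]; print(q,o["p"],rect(W,o["region"],0),np.nanmin(k,0),np.nanmax(k,0))
E
```

```text
time_s: 5.1
tcp_pos: [0.5321, 0.203, 0.1067]
eef_rot: [179.8, -0.1, -75.7]
contact_force: [1.2, 0.6, -6.6]
gripper_width: 0.0545
gripper_force: 30.0
time_s: 5.6
tcp_pos: [0.5331, 0.2015, 0.0627]
eef_rot: [179.9, -0.1, -75.7]
contact_force: [0.2, 0.8, -5.5]
gripper_width: 0.0548
gripper_force: 30.0
[(0.61, (array([ 519.3, -256.4]), array([198.8,  77.2]), -85.4, np.float64(21.5), 6872))]
stone 0.59 (array([533.5, 204.2]), array([149.5,  53.9]), -75.5, np.float64(86.0), 1188) [0.48986842 0.12594257 0.03069113] [0.57643249 0.27180313 0.09101998]
base 0.55 (array([ 519.2, -253.3]), array([200.4,  76.1]), -85.2, np.float64(21.9), 4983) [ 0.47323415 -0.3544871  -0.00484669] [ 0.56659834 -0.15110458  0.03425732]
```

View pics/s1.png

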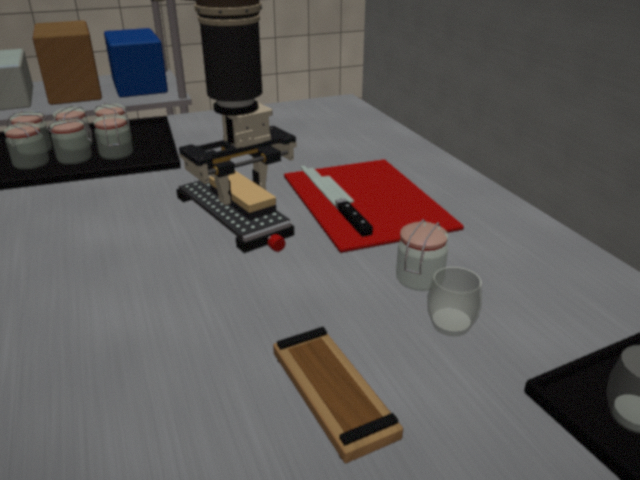

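```bash
python3 -m handwheel '[[1,0,0,-1,0],[1,0,0,-1.7,0],[1,0,0,-1.9,0],[1,0,0,-1.9,0]]'
for i in 1; do python3 -m handwheel '[[1,0,0,-0.1,0],[1,0,0,-0.1,0]]'; done; python3 -m handwheel '[[1,0,0,-0.1,0],[1,0,0,-0.1,0]]'
```

```text
time_s: 6.35
tcp_pos: [0.5334, 0.2019, 0.0442]
eef_rot: [180.0, -0.0, -75.7]
contact_force: [-0.7, -0.8, -5.0]
gripper_width: 0.0551
gripper_force: 30.0
time_s: 6.6
tcp_pos: [0.5335, 0.2021, 0.0437]
eef_rot: [-180.0, 0.0, -75.7]
contact_force: [0.3, -0.2, -5.4]
gripper_width: 0.055
gripper_force: 30.0
time_s: 6.85
tcp_pos: [0.5335, 0.202, 0.0425]
eef_rot: [180.0, 0.0, -75.7]
contact_force: [0.4, 0.5, -5.8]
gripper_width: 0.0547
gripper_force: 30.0
```

```bash
for i in 1; do python3 -m handwheel '[[1,0,0,-0.1,0],[1,0,0,-0.1,0]]'|sed -n '2p;4p'; done; python3 -m handwheel '[[1,0,0,-0.1,0],[1,0,0,-0.1,0]]'|sed -n '2p;4p';python3 -m handwheel '[[1,0,0,-0.1,0],[1,0,0,-0.1,0]]'|sed -n '2p;4p'
```

```text
tcp_pos: [0.5335, 0.2021, 0.0415]
contact_force: [-0.1, -0.6, -5.7]
tcp_pos: [0.5335, 0.2021, 0.0415]
contact_force: [-4.0, -1.0, 4.6]
tcp_pos: [0.5335, 0.2021, 0.0414]
contact_force: [-8.7, -2.1, 14.0]
```

```bash
python3 -m handwheel '[[1,0,0,0,0],[1,-0.3,1,0,0],[1,-0.65,2.5,0,0],[1,-1,4,0,0],[1,-1.4,5.5,0,0],[1,-1.8,7,0,0],[1,-2.2,8.6,0,0],[1,-2.6,10.2,0,0]]'; python3 -m handwheel '[[1,0,0,0,0],[1,0,0,0,0]]'
python3 - <<'E'
from h import *
p,W=cloud("top")
for q in ("stone",):
  for o in finder.cut_out("top",q)[:1]: print(q,o["p"],rect(W,o["region"],0.055))
E
```

```text
time_s: 8.6
tcp_pos: [0.5088, 0.3033, 0.0414]
eef_rot: [-179.9, -0.1, -75.7]
contact_force: [1.3, -9.8, 10.5]
gripper_width: 0.055
gripper_force: 30.0
time_s: 8.85
tcp_pos: [0.5086, 0.3053, 0.0414]
eef_rot: [-179.8, 0.1, -75.7]
contact_force: [-2.5, 0.3, 9.1]
gripper_width: 0.0548
gripper_force: 30.0
stone 0.69 (array([509.5, 307.1]), array([148.5,  55.5]), -75.8, np.float64(63.8), 1407)
```

```bash
python3 -m handwheel '[[1,0,0,0.15,0],[0,0,0,0.15,0],[0,0,0,0.15,0],[0,0,0,0.15,0],[0,0.7,-2.9,0.1,0],[0,1.5,-5.8,-0.1,0],[0,1.5,-5.8,-0.3,0],[0,1.5,-5.8,-0.3,0]]' 10
python3 -m handwheel '[[1,0,0,0,0],[1,0,0,0,0],[1,0,0,0,0],[1,0,0,0,0],[1,0,0,2,0],[1,0,0,4,0],[1,0,0,4,0]]' 10
python3 - <<'E'
from h import *
p,W=cloud("side"); save("s2.png",p[100:300,120:420])
for o in finder.cut_out("side","stone")[:1]: print(o["p"],rect(W,o["region"],0.02),np.nanmin(W[o["region"]],0),np.nanmax(W[o["region"]],0))
E
```

```text
time_s: 9.95
tcp_pos: [0.5226, 0.2462, 0.0365]
eef_rot: [-180.0, -0.0, -75.8]
contact_force: [0.4, 0.5, -0.1]
gripper_width: 0.0873
gripper_force: 0.0
time_s: 10.82
tcp_pos: [0.5229, 0.2462, 0.0774]
eef_rot: [-179.9, 0.0, -75.7]
contact_force: [1.2, -3.7, -0.4]
gripper_width: 0.0546
gripper_force: 10.0
0.69 (array([509.3, 273.2]), array([96.7, 69.4]), -77.9, np.float64(84.6), 230) [ 0.46495052  0.223855   -0.0034577 ] [0.55185687 0.53486096 0.10921457]
```

View pics/s2.png

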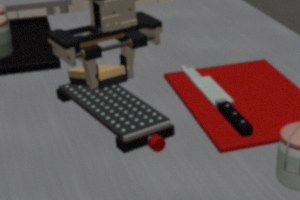

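```bash
python3 -m handwheel '[[1,-0.3,1,2,0],[1,-0.5,2,4,0],[1,-0.5,2,6,0],[1,-0.5,2,8,0],[1,-0.5,2,10,0],[1,-0.5,2,12,0],[1,-0.5,2,14,0],[1,-0.5,2,14,0]]'
python3 - <<'E'
from h import *
p,W=cloud("side"); save("s3.png",cv2.resize(p[60:260,140:380],None,fx=2,fy=2))
for o in finder.cut_out("side","stone")[:1]:
  k=W[o["region"]]; k=k[np.isfinite(k).all(1)];print(o["p"],np.percentile(k,[2,50,98],axis=0))
E
```

```text
time_s: 11.92
tcp_pos: [0.5175, 0.2664, 0.2162]
eef_rot: [-180.0, 0.0, -75.7]
contact_force: [0.9, 0.5, -6.5]
gripper_width: 0.0548
gripper_force: 10.0
0.71 [[0.48894552 0.24199171 0.09040756]
 [0.51568814 0.25422382 0.16716776]
 [0.54627798 0.27314858 0.23560719]]
```

View pics/s3.png

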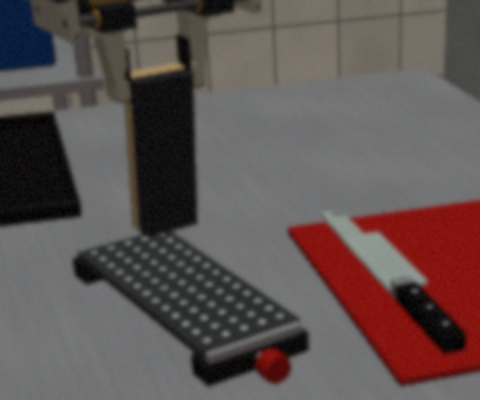

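```bash
python3 -m handwheel '[[1,0,0,0,0],[1,0.2,-4,0,-2],[1,0.2,-9,0,-4],[1,0.2,-15,0,-6],[1,0.2,-21,0,-8],[1,0.2,-27,0,-10],[1,0.2,-33,0,-12],[1,0.2,-36.5,0,-14.3]]' 40
python3 -m handwheel '[[1,0,0,-2,0],[1,0,0,-4,0],[1,0,0,-6,0],[1,0,0,-7,0],[1,0,0,-7,0]]'
python3 - <<'E'
from h import *
for n in ("side","top"):
 p,W=cloud(n)
 for o in finder.cut_out(n,"stone")[:1]:
  k=W[o["region"]]; k=k[np.isfinite(k).all(1)];print(n,o["p"],np.percentile(k,[2,50,98],axis=0).round(4).tolist())
  k=k[(abs(k[:,0]-.515)<.02)]; 
  for lo in np.arange(.02,.2,.02):
    j=k[(k[:,2]>lo)&(k[:,2]<lo+.02)]
    if len(j)>5: print(round(lo,2),len(j),np.percentile(j[:,1],[5,50,95]).round(4))
E
```

```text
time_s: 13.02
tcp_pos: [0.5185, -0.1015, 0.2157]
eef_rot: [179.9, -0.0, -90.2]
contact_force: [0.3, 1.6, -5.5]
gripper_width: 0.055
gripper_force: 40.0
time_s: 13.65
tcp_pos: [0.5189, -0.099, 0.1457]
eef_rot: [179.9, -0.0, -90.0]
contact_force: [-0.1, -0.8, -5.2]
gripper_width: 0.0548
gripper_force: 40.0
side 0.67 [[0.4924, -0.1195, 0.0014], [0.5167, -0.1117, 0.1026], [0.5469, -0.0816, 0.1659]]
0.02 291 [-0.1093 -0.1074 -0.1057]
0.04 291 [-0.111  -0.1092 -0.1075]
0.06 315 [-0.1126 -0.1109 -0.1091]
0.08 323 [-0.1145 -0.1127 -0.1108]
0.1 333 [-0.1162 -0.1145 -0.1128]
0.12 357 [-0.118  -0.1162 -0.1144]
0.14 379 [-0.12   -0.1178 -0.1162]
0.16 433 [-0.1198 -0.108  -0.092 ]
```

```bash
python3 -m handwheel '[[1,0,0,-1,0],[1,0,0,-2,0],[1,0,0,-2.4,0],[1,0,0,-2.4,0]]' 10 | sed -n '2p;4p'
for i in 1; do python3 -m handwheel '[[1,0,0,-0.2,0],[1,0,0,-0.2,0]]' | sed -n '2p;4p'; done
python3 -m handwheel '[[1,0,0,-0.2,0],[1,0,0,-0.2,0]]' | sed -n '2p;4p'
python3 -m handwheel '[[1,0,0,-0.2,0],[1,0,0,-0.2,0]]' | sed -n '2p;4p'
```

```text
tcp_pos: [0.5208, -0.0992, 0.124]
contact_force: [-1.5, 0.8, 8.0]
tcp_pos: [0.5209, -0.0993, 0.1226]
contact_force: [-4.0, 0.9, 13.4]
tcp_pos: [0.5208, -0.0993, 0.1206]
contact_force: [-4.1, 1.6, 14.3]
tcp_pos: [0.5208, -0.0993, 0.1187]
contact_force: [-4.4, 0.7, 14.6]
```

```bash
cat > tilt.py <<'E'
from h import *
p,W=cloud("side")
for o in finder.cut_out("side","stone")[:1]:
  k=W[o["region"]]; k=k[np.isfinite(k).all(1)]; print(o["p"],get_state()["tcp_pos"].round(4))
  k=k[(abs(k[:,0]-.52)<.02)]
  for lo in np.arange(0,.2,.02):
    j=k[(k[:,2]>lo)&(k[:,2]<lo+.02)]
    if len(j)>5: print(round(lo,2),len(j),np.percentile(j[:,1],[5,50,95]).round(4),j[:,2].max().round(4))
E
python3 tilt.py
```

```text
0.93 [ 0.5208 -0.0993  0.1187]
0.0 279 [-0.1084 -0.1067 -0.1051] 0.0199
0.02 280 [-0.11   -0.1083 -0.1065] 0.0398
0.04 294 [-0.1118 -0.1098 -0.1081] 0.06
0.06 315 [-0.1132 -0.1116 -0.1098] 0.0799
0.08 318 [-0.1151 -0.1131 -0.1114] 0.0999
0.1 340 [-0.1166 -0.1148 -0.1129] 0.1199
0.12 356 [-0.1181 -0.1164 -0.1148] 0.1399
0.14 532 [-0.1186 -0.1096 -0.0911] 0.1523
```

```bash
python3 -m handwheel '[[1,0,0.4,0,0],[1,0,0.8,0,0],[1,0,1.2,0,0],[1,0,1.2,0,0]]' 8 | sed -n '2p;4p'
python3 tilt.py
```

```text
tcp_pos: [0.5201, -0.0871, 0.1173]
contact_force: [-2.5, -1.0, 5.7]
0.81 [ 0.5201 -0.0871  0.1173]
0.0 284 [-0.1076 -0.1057 -0.1042] 0.0199
0.02 303 [-0.1073 -0.1055 -0.1037] 0.0399
0.04 312 [-0.1068 -0.1053 -0.1035] 0.0599
0.06 330 [-0.1068 -0.1051 -0.1033] 0.08
0.08 341 [-0.1066 -0.1048 -0.103 ] 0.1
0.1 359 [-0.1064 -0.1045 -0.1029] 0.1199
0.12 362 [-0.1064 -0.1045 -0.1027] 0.14
0.14 490 [-0.1055 -0.0984 -0.0782] 0.1514
```

```bash
python3 -m handwheel '[[0,0,0,0,0],[0,0,0,0,0],[0,0,0,0,0],[0,0,-0.9,-0.2,0],[0,0,-0.9,-0.2,0],[1,0,-0.9,-0.2,0],[1,0,-0.9,-0.2,0],[1,0,-0.9,-0.2,0]]' 8
python3 -m handwheel '[[1,0,0,0,0],[1,0,0,0,0]]' 8
python3 tilt.py
```

```text
time_s: 16.8
tcp_pos: [0.5195, -0.0959, 0.1146]
eef_rot: [-180.0, 0.0, -90.0]
contact_force: [-0.2, 0.2, 0.2]
gripper_width: 0.0632
gripper_force: 0.0
time_s: 17.05
tcp_pos: [0.5196, -0.0959, 0.1146]
eef_rot: [-180.0, 0.0, -90.0]
contact_force: [1.4, -0.0, -0.8]
gripper_width: 0.0547
gripper_force: 8.0
0.65 [ 0.5196 -0.0959  0.1146]
0.0 301 [-0.1073 -0.1057 -0.1038] 0.02
0.02 300 [-0.1077 -0.1059 -0.1042] 0.04
0.04 314 [-0.1076 -0.1058 -0.1043] 0.06
0.06 329 [-0.1077 -0.1059 -0.1041] 0.08
0.08 335 [-0.1074 -0.1059 -0.1042] 0.0999
0.1 346 [-0.1075 -0.1058 -0.1041] 0.12
0.12 372 [-0.1077 -0.106  -0.1044] 0.14
0.14 500 [-0.1072 -0.0994 -0.0788] 0.1516
```

```bash
python3 -m handwheel '[[1,0,1.2,0.1,0],[1,0,2.4,0.1,0],[1,0,3.5,0.1,0],[1,0,4.7,-0.1,0],[1,0,5.8,-0.4,0],[1,0,7,-0.8,0],[1,0,7,-0.8,0]]' 8
python3 - <<'E'
from h import *
p,W=cloud("side"); save("s4.png",cv2.resize(p[130:400,200:500],None,fx=2,fy=2))
E
```

```text
time_s: 18.02
tcp_pos: [0.5193, -0.0247, 0.1061]
eef_rot: [180.0, 0.0, -90.0]
contact_force: [0.1, 2.6, 0.5]
gripper_width: 0.0551
gripper_force: 8.0
```

View pics/s4.png

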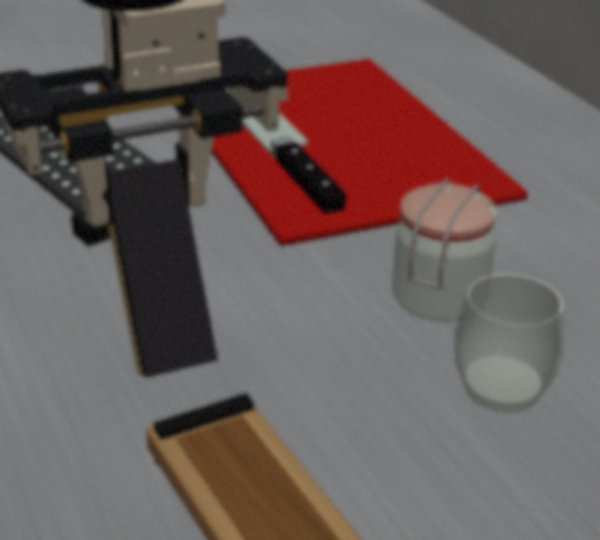

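```bash
python3 -m handwheel '[[1,0,1.1,-0.5,0],[1,0,2.1,-1.0,0],[1,0,3.1,-1.7,0],[1,0,4,-2.4,0],[1,0,4.9,-3.3,0],[1,0,5.7,-4.1,0],[1,0,6.4,-5,0],[1,0,7,-6,0]]' 8
python3 -m handwheel '[[1,0,0.5,-1.1,0],[1,0,1,-2.2,0],[1,0,1,-2.2,0]]' 8
python3 - <<'E'
from h import *
p,W=cloud("side"); save("s5.png",p)
for o in finder.cut_out("side","stone")[:1]:
  k=W[o["region"]]; k=k[np.isfinite(k).all(1)]; k=k[(abs(k[:,0]-.52)<.02)]
  for lo in np.arange(-.14,.1,.02):
    j=k[(k[:,1]>lo)&(k[:,1]<lo+.02)]
    if len(j)>5: print(round(lo,2),len(j),np.percentile(j[:,2],[5,50,95]).round(4))
E
```

```text
time_s: 19.08
tcp_pos: [0.5194, 0.0444, 0.0458]
eef_rot: [180.0, -0.0, -90.0]
contact_force: [0.1, -2.7, -3.2]
gripper_width: 0.0551
gripper_force: 8.0
time_s: 19.45
tcp_pos: [0.5192, 0.0543, 0.0236]
eef_rot: [179.9, -0.0, -90.0]
contact_force: [-1.0, 0.9, -4.2]
gripper_width: 0.0551
gripper_force: 8.0
-0.1 6 [0.0243 0.0264 0.0305]
-0.08 600 [0.0014 0.0236 0.0316]
-0.06 242 [0.0313 0.0335 0.0355]
-0.04 240 [0.0341 0.0366 0.039 ]
-0.02 224 [0.0374 0.0397 0.0417]
0.0 215 [0.0407 0.0428 0.0452]
0.02 199 [0.0436 0.0461 0.0486]
0.04 187 [0.0467 0.0492 0.0514]
0.06 90 [0.0494 0.0513 0.053 ]
```

```bash
python3 -m handwheel '[[1,0,0.2,-0.7,0],[1,0,0.4,-1.4,0],[1,0,0.5,-1.9,0],[1,0,0.5,-1.9,0]]' 8 | sed -n '2p;4p'
python3 -m handwheel '[[1,0,0,-0.15,0],[1,0,0,-0.15,0]]' 5 | sed -n '2p;4p'
python3 -m handwheel '[[0.36,0,0,0,0],[0.34,0,0,0,0],[0.2,0,0,0,0],[0,0,0,0,0],[0,0,0,0,0]]' 5
python3 - <<'E'
from h import *
for n in ("side","top"):
 p,W=cloud(n)
 for o in finder.cut_out(n,"stone")[:1]: print(n,o["p"],rect(W,o["region"],.015,.045))
E
```

```text
tcp_pos: [0.5195, 0.0591, 0.0051]
contact_force: [0.2, -1.0, -4.7]
tcp_pos: [0.5196, 0.0592, 0.0041]
contact_force: [-0.2, 0.5, -4.2]
time_s: 20.92
tcp_pos: [0.5195, 0.0591, 0.0041]
eef_rot: [-180.0, 0.0, -90.0]
contact_force: [-0.3, -0.7, 0.4]
gripper_width: 0.0824
gripper_force: 0.0
side 0.8 (array([5.201e+02, 1.000e-01]), array([153.2,  55.3]), -89.7, np.float64(29.1), 1969)
top 0.78 (array([521. , -23.1]), array([100.4,  55. ]), 89.6, np.float64(29.8), 1879)
```

```bash
python3 -m handwheel '[[0,0,-3,0.1,0],[0,0,-5.9,0.1,0],[0,0,-5.9,0.1,0],[1,0,-5.9,0.1,0],[1,0,-5.9,0.1,0],[1,0,-5.9,0.1,0],[1,0,-5.9,0.1,0],[1,0,-5.9,0.1,0]]' 30
python3 -m handwheel '[[1,0,0,2,0],[1,0,0,5,0],[1,0,0,8,0],[1,0,0,8,0]]'
```

```text
time_s: 22.12
tcp_pos: [0.5195, 0.0004, 0.0051]
eef_rot: [-180.0, 0.0, -90.0]
contact_force: [-0.4, 2.4, 0.0]
gripper_width: 0.0549
gripper_force: 30.0
time_s: 22.62
tcp_pos: [0.5204, 0.0004, 0.0864]
eef_rot: [-179.8, 0.1, -90.0]
contact_force: [0.4, 0.1, -6.1]
gripper_width: 0.0549
gripper_force: 30.0
```

```bash
python3 -m handwheel '[[1,0.4,5,0,3.6],[1,0.7,10,0,7.2],[1,1.1,15,0,10.8],[1,1.5,20.5,0,14.4],[1,1.5,20.5,-2,14.4],[1,1.5,20.5,-3.5,14.4],[1,1.5,20.5,-4.2,14.4],[1,1.5,20.5,-4.2,14.4]]'
python3 - <<'E'
from h import *
p,W=cloud("top")
for o in finder.cut_out("top","stone")[:1]: print(o["p"],rect(W,o["region"],.055))
E
python3 -m handwheel '[[1,0,0,-0.2,0],[1,0,0,-0.2,0]]' | sed -n '2p;4p'
python3 -m handwheel '[[1,0,0,-0.15,0],[1,0,0,-0.15,0]]' | sed -n '2p;4p'
python3 -m handwheel '[[1,0,0,-0.1,0],[1,0,0,-0.1,0]]' | sed -n '2p;4p'
```

```text
time_s: 23.62
tcp_pos: [0.5341, 0.204, 0.0422]
eef_rot: [179.9, -0.0, -75.7]
contact_force: [0.1, 0.0, -5.6]
gripper_width: 0.0549
gripper_force: 30.0
0.86 (array([534.9, 204.8]), array([150.1,  55.1]), -75.9, np.float64(67.0), 1230)
tcp_pos: [0.5346, 0.205, 0.0414]
contact_force: [0.1, -0.5, -5.2]
tcp_pos: [0.5344, 0.2051, 0.0395]
contact_force: [-0.3, 0.5, -5.7]
tcp_pos: [0.5346, 0.2051, 0.0391]
contact_force: [-2.1, -0.3, 2.6]
```

```bash
python3 -m handwheel '[[1,0,0,-0.1,0],[1,0,0,-0.1,0],[1,0,0,-0.1,0]]' | sed -n '2p;4p'
python3 -m handwheel '[[1,0,0,0,0],[1,-0.3,1,0,0],[1,-0.65,2.5,0,0],[1,-1,4,0,0],[1,-1.4,5.5,0,0],[1,-1.8,7,0,0],[1,-2.2,8.6,0,0],[1,-2.6,10.1,0,0]]'; python3 -m handwheel '[[1,0,0,0,0],[1,0,0,0,0]]'
python3 - <<'E'
from h import *
p,W=cloud("top")
for o in finder.cut_out("top","stone")[:1]: print(o["p"],rect(W,o["region"],.055))
E
```

```text
tcp_pos: [0.5346, 0.2051, 0.0391]
contact_force: [-6.8, -1.3, 13.3]
time_s: 25.85
tcp_pos: [0.5096, 0.3053, 0.039]
eef_rot: [-179.9, -0.1, -75.6]
contact_force: [3.0, -9.9, 9.7]
gripper_width: 0.0545
gripper_force: 30.0
time_s: 26.1
tcp_pos: [0.5094, 0.3071, 0.0391]
eef_rot: [-179.9, 0.1, -75.6]
contact_force: [-3.2, -0.0, 7.4]
gripper_width: 0.0545
gripper_force: 30.0
0.76 (array([510.9, 305.6]), array([145.5,  55.9]), -75.4, np.float64(63.9), 1362)
```

```bash
python3 -m handwheel '[[1,0,0,2,0],[1,0,0,5,0],[1,0.1,-4,7,-1],[1,0.2,-9,7,-2],[1,0.3,-15,7,-3],[1,0.4,-21,7,-4],[1,0.5,-27,7,-5],[1,0.6,-33,7,-6]]' | sed -n '2p'
python3 -m handwheel '[[1,0.1,-6,0,-0.9],[1,0.2,-12,0,-1.8],[1,0.3,-18,0,-2.7],[1,0.4,-23.1,0,-3.5],[1,0.4,-23.1,-2,-3.5],[1,0.4,-23.1,-3.5,-3.5],[1,0.4,-23.1,-4.5,-3.5],[1,0.4,-23.1,-4.5,-3.5]]'
python3 - <<'E'
from h import *
for n in ("top","side"):
  p,W=cloud(n); save("b_%s.png"%n,cv2.resize(p[200:380,360:600] if n=="top" else p[280:480,220:460],None,fx=2.5,fy=2.5))
  for o in finder.cut_out(n,"stone")[:1]: print(n,o["p"],rect(W,o["region"],.045,.1))
  for o in finder.cut_out(n,"base")[:1]: print(n,o["p"],rect(W,o["region"],.01,.034))
print(get_state()["tcp_pos"])
E
```

```text
tcp_pos: [0.5143, -0.0257, 0.1075]
time_s: 28.2
tcp_pos: [0.5181, -0.2542, 0.0617]
eef_rot: [179.9, 0.0, -85.1]
contact_force: [-1.0, 0.1, -5.3]
gripper_width: 0.0546
gripper_force: 30.0
top 0.66 (array([ 505.8, -238.6]), array([77.2, 31. ]), -86.0, np.float64(86.2), 531)
top 0.64 (array([ 484.6, -233.7]), array([29.2,  9.9]), -86.7, np.float64(21.6), 49)
side 0.88 (array([ 522.7, -264.4]), array([131.7,  59.1]), -86.4, np.float64(87.2), 3049)
side 0.96 (array([ 519.2, -263.6]), array([184.6,  76. ]), -85.1, np.float64(21.5), 3903)
[ 0.5190029  -0.25477815  0.06322917]
```

View pics/b_side.png

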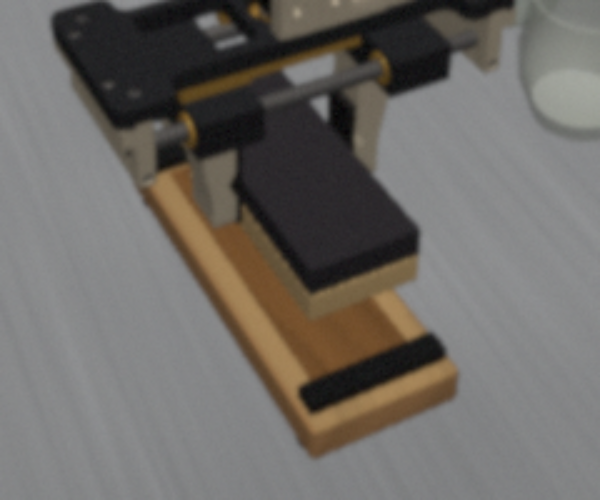

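```bash
python3 -m handwheel '[[1,0,0,-1,0],[1,0,0,-2,0],[1,0,0,-2.9,0],[1,0,0,-3.2,0],[1,0,0,-3.2,0]]' | sed -n '2p;4p'
python3 -m handwheel '[[1,0,0,-0.15,0],[1,0,0,-0.15,0]]' | sed -n '2p;4p'
python3 -m handwheel '[[1,0,0,-0.1,0],[1,0,0,-0.1,0]]' | sed -n '2p;4p'
python3 -m handwheel '[[1,0,0,-0.1,0],[1,0,0,-0.1,0]]' | sed -n '2p;4p'
```

```text
tcp_pos: [0.5184, -0.255, 0.0302]
contact_force: [-0.1, -0.0, -4.8]
tcp_pos: [0.5186, -0.255, 0.0292]
contact_force: [0.3, 0.4, -5.5]
tcp_pos: [0.5185, -0.2549, 0.0281]
contact_force: [-0.4, 0.0, -5.4]
tcp_pos: [0.5186, -0.255, 0.0271]
contact_force: [0.6, -0.9, -4.9]
```

```bash
python3 -m handwheel '[[1,0,0,-0.1,0],[1,0,0,-0.1,0]]' | sed -n '2p;4p'
python3 -m handwheel '[[1,0,0,-0.05,0],[1,0,0,-0.05,0]]' | sed -n '2p;4p'
```

```text
tcp_pos: [0.5186, -0.255, 0.0271]
contact_force: [-2.8, 2.1, 4.0]
tcp_pos: [0.5186, -0.255, 0.0271]
contact_force: [-3.9, 3.4, 10.8]
```

```bash
python3 -m handwheel '[[1,0,0,0.15,0],[0,0,0,0.15,0],[0,0,0,0.15,0],[0,0,0,0.15,0],[0,0,0,0.15,0],[0,0,0,3,0],[0,0,0,8,0],[0,0,0,12,0]]' 10
python3 -m handwheel '[[0,0,8,10,0],[0,0,14,12,0],[0,0,20,12,0],[0,0,20,12,0],[0,0,20,12,0]]'
python3 - <<'E'
from h import *
for n in ("top","side"):
  p,W=cloud(n)
  if n=="side": save("fin.png",p[200:480,200:560])
  for q,lo,hi in (("stone",.045,.1),("base",.01,.034)):
    for o in finder.cut_out(n,q)[:1]: print(n,q,o["p"],rect(W,o["region"],lo,hi))
  for q in ("jar","tumbler","knife"):
    if n=="top": print(q,[rect(W,o["region"])[0] for o in finder.cut_out(n,q)[:1]])
E
```

```text
time_s: 31.38
tcp_pos: [0.5187, -0.2551, 0.1474]
eef_rot: [-180.0, -0.0, -85.1]
contact_force: [-0.8, -0.0, -0.2]
gripper_width: 0.0874
gripper_force: 0.0
time_s: 32.0
tcp_pos: [0.5192, -0.0521, 0.2673]
eef_rot: [-179.8, 0.0, -84.9]
contact_force: [-0.1, -0.7, -0.0]
gripper_width: 0.0876
gripper_force: 0.0
top stone 0.66 (array([ 519.5, -253.5]), array([151.3,  55. ]), -85.3, np.float64(51.6), 2988)
top base 0.77 (array([ 519.2, -253.4]), array([200.6,  76.1]), -85.2, np.float64(22.3), 1233)
jar []
tumbler []
knife [array([731.9, 265. ])]
side stone 0.75 (array([ 519.7, -254.6]), array([152.1,  57.1]), -85.4, np.float64(51.4), 4352)
side base 0.68 (array([ 518.4, -255.5]), array([199.6,  75.9]), -85.0, np.float64(21.2), 2105)
```

View pics/fin.png

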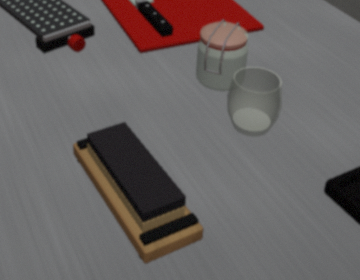

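The picture shows the stone lying dark face up between the lips, centred at about (130,170). The jar, the tumbler and the visible part of the knife have not moved.

```bash
python3 -c "
from plant import r
print(r.close_job())"
```

```text
the job is handed in; nothing more can be done
None
```

I passed both faces over the plate, dark then cream, put the stone back on its base dark face up and released, and handed the job in at about 32 s; no verdict was returned.

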